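# Centre the stub antenna on its turntable and start the sweep

### The job

The top-heavy little stub antenna stands off-centre on the round turntable: with the fingertips, nudge it gently by its foot until the foot stands upright and wholly inside the ring printed round the turntable's centre, never gripping, lifting or tipping it. Then take the fingers off it and press the push button on the grey control box all the way down and let it come up again. Leave everything else on the desk where it is.

Things in the scene. Friction and masses are not known exactly. Their poses are not given: they have to be found in the camera images.
- stub: loose, top-heavy stub antenna, 71 mm tall, about 0.1 to 0.2 kg. Round about its z axis: an aluminium foot 40 in diameter and 14 high (its side is upright from 3 to 12 mm above its underside; only the middle 32 mm of its underside bears), a neck 12 in diameter, and a white bulb 30 in diameter from 34 to 71 mm up. Origin at the centre of its underside; z up along the antenna. Pushed at the foot it slides; pushed at the neck or bulb it tips over
- turntable: fixed grey disc, 110 mm in diameter, 30 high, standing on the 2 mm mat; it does not turn. Origin at the centre of its underside
- table_centre (a point): centre of the turntable's flat top, 30 mm above its underside. A thin dark ring printed (flat) round it has an inside diameter of 52 mm: the antenna's foot has 6 mm to spare all round when centred
- mat: fixed flat black rubber mat 320 (x) x 400 (y) x 2 mm under the turntable. Origin at the centre of its underside
- ctrl: fixed grey control box, 120 (x) x 100 (y) x 45 mm high, with the push button and a dark display strip on its top. Origin at the centre of its underside. It may stand at the left or the right of the desk
- go_top (a point): centre of the top face of the control box's push button, a white round cap 32 mm in diameter that is pressed straight down
- go (a joint): travel of the push button: 0 up, 0.006 m fully down; sprung, about 5 N to hold it fully down
- brick: bystander, to be left alone: black power-supply brick 120 x 65 x 35, lying loose (mm). Origin at the centre of its underside
- coupler: bystander, to be left alone: standing coaxial coupler of steel and brass, 18 in diameter, 48 tall (mm). Origin at the centre of its underside
- tape: bystander, to be left alone: grey roll of tape lying flat, 68 in diameter, 19 high (mm). Origin at the centre of its underside
- driver: bystander, to be left alone: screwdriver 170 long, lying (mm). Origin at the centre of its underside
- mouse: bystander, to be left alone: black computer mouse, about 100 x 60 x 34 (mm). Origin at the centre of its underside
- numpad: bystander, to be left alone: black number keypad 125 x 92 x 20 (mm). Origin at the centre of its underside
- mug: bystander, to be left alone: white mug, 80 in diameter, 90 tall (mm). Origin at the centre of its underside

How it is judged:
On the way, in this order (a step that is already met when the one before it is completed fails the run):
1. the antenna stands upright and at rest inside the ring, with no finger on it (horizontal distance between stub and table_centre below 0.0065 m and angle between stub's own z axis and vertical below 0.06 rad and z of stub in the frame of table_centre between -0.003 and 0.003 m and linear speed of stub below 0.01 m/s and contact force between each of the arm, the fingers and stub below 0.05 N), for 0.3 s.
2. the push button is pressed fully down, the antenna still centred (horizontal distance between stub and table_centre below 0.0065 m and angle between stub's own z axis and vertical below 0.06 rad and z of stub in the frame of table_centre between -0.003 and 0.003 m and value of joint go above 0.0045 m), for 0.05 s.
At the end, for the whole second after the job is handed in: the antenna stands upright (within 0.06 rad) on the turntable's top, at rest, untouched, its axis within 6.5 mm of the turntable's centre; the button has come up again (below 1.5 mm of travel) (all of step 1 and value of joint go below 0.0015 m).
It fails at once if the antenna is tipped by more than 0.35 rad (angle between stub's own z axis and vertical above 0.35 rad).
It fails at once if the antenna is lifted more than 12 mm off the turntable (z of stub in the frame of table_centre above 0.012 m).
It fails at once if the antenna is knocked off the turntable (z of stub in the frame of table_centre below -0.01 m).
It fails at once if the antenna is gripped or struck hard (more than 12 N) (contact force between any of the fingers, the arm and stub above 12 N).
It fails at once if a bystander is moved more than 20 mm (distance of any of brick, coupler, tape, driver, mouse, numpad, mug from where it was at the start of the episode above 0.02 m).
It also fails if it takes over 45 s, if anything falls off the work surface, if the arm or the gripper's body presses on something with over 40 N, if the wrist force passes 120 N, or if a joint passes its speed limit or range.

### The arm

A 7-joint arm with a two-finger parallel gripper is mounted at the origin on the work surface. World frame = base frame: x ahead of the robot, y to its left, z up, the work surface at z = 0. Lengths are in m, angles in rad, forces in N, time in s.
With the tool pointing down it reaches from about 0.425 to 0.875 m from the base axis. Payload 4.7 kg.
Tool frame: the origin (TCP) lies where the fingers leave the gripper's body, on its centre line; the fingertips stand 73 mm ahead of it and the grasp point (between the pads) lies 54 mm ahead of it (arm.finger_overhang is the distance from the TCP to the fingertips, in m); z points along the fingers, y is the direction in which the jaws open and shut (so a half turn about z gives the same grasp; the last joint's range is limited). The gripper opens to 85 mm and grips with 20 to 120 N. Pads are 22 mm wide; open, the fingers measure 114 mm over their backs; the gripper's body (76 mm by 85 mm) begins 54 mm behind the grasp point. The pads swing forward as they close: fully open they stand 13 mm farther back than shut.
Start: joints at [1.304, 0.321, -0.07, 1.45, 0.023, 1.371, -0.057], TCP at [0.18, -0.625, 0.304] pointing down, gripper open.
Joint ranges: [-2.86, 2.86], [-0.3, 2.09], [-1.38, 1.24], [0.06, 2.45], [-1.56, 4.7], [0.09, 2.05], [-2.69, 2.69]. Speed limits (rad/s): [2.57, 2.57, 3.14, 3.14, 3.14, 3.14, 3.14].

### API

Orientations are given as a rotation vector (axis times angle).
In Python, from cell import arm, eyes gives the robot as it stands. The module is installed in compiled form; this text tells all that it offers.
- The arm moves only by the tool play_rows, never from a script. Its argument "moves" is a list of rows, each a list of 5 numbers: the shift along the tool's x, y, z in mm, then the turn about the tool's z in degrees, then the finger opening in mm, from 0 to 85.4. In form: [[dx, dy, dz, yaw, jaw], ...]. A call has 1 to 8 rows; each row is the pose to reach, as a shift and turn from the pose commanded when the call began, along the tool's axes at that moment; what a row does not reach only later rows make up. A row lasts 1/8 s, in which the tool goes at most 62.5 mm and 10.7 degrees, less where a joint would pass 70% of its speed; a pose out of reach is approached as far as the arm can. A call with a gripper value outside its range is refused whole. The fingers move at their own pace and stop on an object; "newtons" is the grip in N (left out, the last holds). Time passes only in rows, so rows that repeat a pose let the fingers close. It gives the time, the measured TCP pose, the force and the opening at its end, in the units of the state.
- arm.sense(): the state, without advancing time (a new reading comes with each control period).
- eyes.snapshot(name): name is "side" or "top" or "wrist"; returns the picture (384x512x3 uint8, red, green, blue); there is no depth.
- eyes.calibration(name): a dict with "K" (3x3 intrinsics, pixels), "rvec" (rotation vector, rad) and "tvec" (3), from world to camera coordinates, as OpenCV has them. Camera axes: x right, y down, z forward; pixel columns grow to the right and rows downward; lengths in m; the calibration is good to about 2 mm. A picture is of the moment at which its call begins: read the wrist's pose just before it. calibration takes no time and is no camera call; for the wrist camera it gives the pose at the moment of the call.
- arm.hand_in(): hands the job in, once; it reports no verdict.
The state is a dict: "t": time; "q": joint angles; "joint_vel": joint speeds; "joint_efforts": joint torques, N m; "position": TCP position; "ee_rot": TCP orientation; "contact_force": force on the tool from outside, world axes, zero at the start; "wrist_torque": the same for the moment, N m; "gripper_width": finger opening in m.
Only numpy, scipy, OpenCV 4.12 (cv2) and the standard library are available. Lean on these libraries where they do the work, as an engineer would, in place of code of your own. Each camera call takes 0.05 s, during which the arm holds its last target. There are 200 camera calls.

## Working session

There is one attempt and no reset: what is moved stays moved. The work goes in short steps, Python scripts to look and compute and a tool call to move; the robot and the scene stay as the last step left them, time stands still between calls to the robot, and variables do not carry over. Pictures are saved under pics/ and viewed, about 8 in all and at most 12, crops included, and the job is handed in when it is done.

Besides the shell and the picture viewer there is one more tool, called as a command line: name --pt "numbers of a row" for each row, then --argument value for the rest. play_rows: Moves the arm, as the interface text tells. Its arguments: {"type":"object","properties":{"moves":{"type":"array"},"newtons":{"type":"number"}},"required":["moves"]}

```bash
mkdir -p pics; cat > h.py <<'E'
import numpy as np, cv2
from cell import arm, eyes
def ray(cal,uv,z):
    K,R,t=np.array(cal["K"]),cv2.Rodrigues(np.array(cal["rvec"],float))[0],np.array(cal["tvec"],float).reshape(3)
    d=R.T@np.linalg.inv(K)@np.array([uv[0],uv[1],1.]); c=-R.T@t
    return c+d*(z-c[2])/d[2]
def proj(cal,p):
    return cv2.projectPoints(np.array(p,float).reshape(-1,3),np.array(cal["rvec"],float),np.array(cal["tvec"],float),np.array(cal["K"],float),None)[0].reshape(-1,2)
def snap(n,f):
    im=eyes.snapshot(n); cv2.imwrite("pics/"+f,im[:,:,::-1]); return im
E
python3 - <<'E'
from h import *
s=arm.sense(); print(s)
a=snap("top","top0.png"); b=snap("side","side0.png")
for n in("top","side"):
    c=eyes.calibration(n); print(n,c)
E
```

```text
{'t': 0.0, 'q': array([ 1.30409984,  0.32181568, -0.07014324,  1.45169723,  0.02258869,
        1.37078081, -0.05691625]), 'joint_vel': array([-0.0017928 , -0.00069951, -0.00083164,  0.00148701,  0.00225371,
       -0.00048676,  0.00085936]), 'joint_efforts': array([ 1.43769175e-04, -4.93587220e+01, -3.82209057e-01, -3.14332509e+01,
        1.30242857e-02,  1.16159348e-02, -2.11571125e-05]), 'position': array([ 0.18001286, -0.62415495,  0.30281741]), 'ee_rot': array([-3.10880063e+00, -4.39468739e-01,  5.27849257e-04]), 'contact_force': array([-0.29108258, -0.51508069,  0.1474136 ]), 'wrist_torque': array([ 0.00304091, -0.00426102,  0.03021952]), 'gripper_width': 0.08530530144942454}
top {'K': array([[435.44900615,   0.        , 252.96244756],
       [  0.        , 435.44900615, 188.23768107],
       [  0.        ,   0.        ,   1.        ]]), 'rvec': array([ 2.1559597 , -2.17522049,  0.10997966]), 'tvec': array([-0.00172704,  0.51867104,  1.21612912])}
side {'K': array([[392.68881757,   0.        , 254.6241902 ],
       [  0.        , 392.68881757, 184.4162197 ],
       [  0.        ,   0.        ,   1.        ]]), 'rvec': array([ 0.14532671, -2.65324944,  1.56649769]), 'tvec': array([0.49961205, 0.10840063, 0.96563804])}
```

View pics/top0.png

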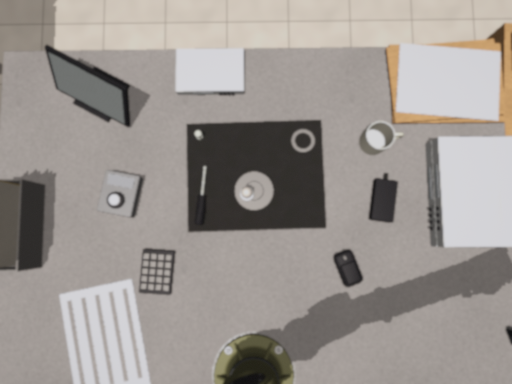

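View pics/side0.png

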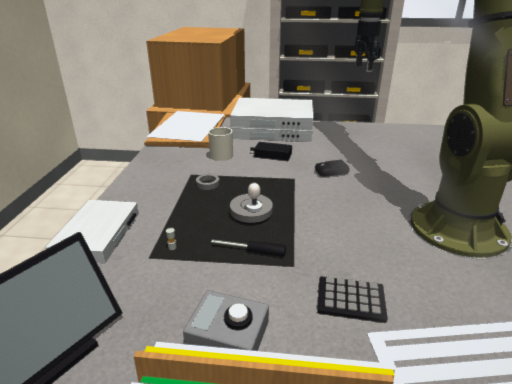

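Top view: turntable disc about (254,191), bulb about (247,192), button about (115,200) on the left. Next I'll measure these more closely.

```bash
python3 - <<'E'
from h import *
a=cv2.imread("pics/top0.png"); b=cv2.imread("pics/side0.png")
ct=eyes.calibration("top"); cs=eyes.calibration("side")
def blob(im,roi,lo,hi=256):
    x0,y0,x1,y1=roi; g=cv2.cvtColor(im,cv2.COLOR_BGR2GRAY)[y0:y1,x0:x1]
    m=((g>=lo)&(g<hi)).astype(np.uint8); n,l,s,c=cv2.connectedComponentsWithStats(m)
    i=1+np.argmax(s[1:,4]); k=(l==i).astype(np.uint8)
    h=cv2.findContours(k,0,1)[0][0]; e=cv2.fitEllipse(cv2.convexHull(h))
    return c[i]+[x0,y0],s[i],np.array(e[0])+[x0,y0],e[1]
for nm,r,lo,z in(("disc",(225,165,285,218),80,.032),("bulb",(232,180,262,205),215,.0845),("btn",(100,188,130,212),215,.05)):
    q=blob(a,r,lo); print(nm,q,ray(ct,q[2],z))
for nm,r,lo,z in(("sbulb",(240,178,268,200),205,.0845),("sbtn",(222,300,256,326),205,.05)):
    q=blob(b,r,lo); print(nm,q,ray(cs,q[2],z))
print(proj(cs,[ray(ct,(254,191),.032)]))
T=cv2.resize(a[160:222,215:295],None,fx=5,fy=5,interpolation=2);S=cv2.resize(b[170:232,215:295],None,fx=5,fy=5,interpolation=2)
U=cv2.resize(a[162:224,85:165],None,fx=5,fy=5,interpolation=2);V=cv2.resize(b[285:347,185:265],None,fx=5,fy=5,interpolation=2)
cv2.imwrite("pics/c1.png",cv2.resize(np.vstack([np.hstack([T,S]),np.hstack([U,V])]),(774,600)))
E
```

```text
disc (array([253.51753702, 190.4629774 ]), array([   9,    6,   40,   40, 1283], dtype=int32), array([253.53069687, 190.43684769]), (39.9681510925293, 40.439090728759766)) [ 0.51183668 -0.00791625  0.032     ]Traceback (most recent call last):
  File "<stdin>", line 11, in <module>
  File "<stdin>", line 7, in blob
    return _wrapfunc(a, 'argmax', axis=axis, out=out, **kwds)
    return bound(*args, **kwds)
ValueError: attempt to get argmax of an empty sequence
```

```bash
python3 - <<'E'
from h import *
a=cv2.imread("pics/top0.png"); b=cv2.imread("pics/side0.png")
ct=eyes.calibration("top"); cs=eyes.calibration("side"); cw=eyes.calibration("wrist")
def blob(im,roi,fr):
    x0,y0,x1,y1=roi; g=cv2.cvtColor(im,cv2.COLOR_BGR2GRAY)[y0:y1,x0:x1]
    m=(g>=fr).astype(np.uint8); n,l,s,c=cv2.connectedComponentsWithStats(m)
    if n<2: return g.max(),None,np.array([x0,y0])
    i=1+np.argmax(s[1:,4]); return g.max(),s[i],c[i]+[x0,y0]
for nm,r,lo,z in(("bulb",(232,180,262,205),185,.0845),("btn",(100,188,130,212),195,.05)):
    q=blob(a,r,lo); print(nm,q,ray(ct,q[2],z))
for nm,r,lo,z in(("sbulb",(240,178,268,200),185,.0845),("sbtn",(222,300,256,326),195,.05)):
    q=blob(b,r,lo); print(nm,q,ray(cs,q[2],z))
R=cv2.Rodrigues(cw["rvec"])[0];s=arm.sense()
print("wristcam", -R.T@cw["tvec"], R, cw["K"]); RT=cv2.Rodrigues(s["ee_rot"])[0]; print("tool",RT, "cam in tool",RT.T@(-R.T@cw["tvec"]-s["position"]))
f=lambda i,x,y:cv2.resize(i[y:y+62,x:x+80],(387,300),interpolation=2)
cv2.imwrite("pics/c1.png",np.vstack([np.hstack([f(a,215,160),f(b,215,170)]),np.hstack([f(a,85,162),f(b,185,285)])]))
E
```

```text
bulb (np.uint8(213), array([  8,   9,  13,  12, 104], dtype=int32), array([245.31730769, 194.61538462])) [0.49534524 0.01441475 0.0845    ]
btn (np.uint8(214), array([ 9,  7, 10,  9, 69], dtype=int32), array([113.56521739, 199.2173913 ])) [0.48888857 0.3840662  0.05      ]
sbulb (np.uint8(238), array([10,  5,  9,  8, 52], dtype=int32), array([254.07692308, 186.38461538])) [ 0.50467421 -0.00672214  0.0845    ]
sbtn (np.uint8(237), array([  7,   4,  18,  14, 195], dtype=int32), array([237.71282051, 310.34871795])) [0.49113178 0.36631091 0.05      ]
wristcam [ 0.24775697 -0.60414262  0.3735513 ] [[ 0.27646795 -0.96102026 -0.00235427]
 [-0.922527   -0.26607896  0.27954591]
 [-0.2692757  -0.07511361 -0.96012944]] [[286.3001554    0.         256.71783843]
 [  0.         286.3001554  195.19587416]
 [  0.           0.           1.        ]]
tool [[ 9.60814279e-01  2.77192334e-01 -5.76124020e-04]
 [ 2.77192912e-01 -9.60812930e-01  1.61337437e-03]
 [-1.06332401e-04 -1.70985063e-03 -9.99998533e-01]] cam in tool [ 0.07064804 -0.00062741 -0.07062109]
```

View pics/c1.png

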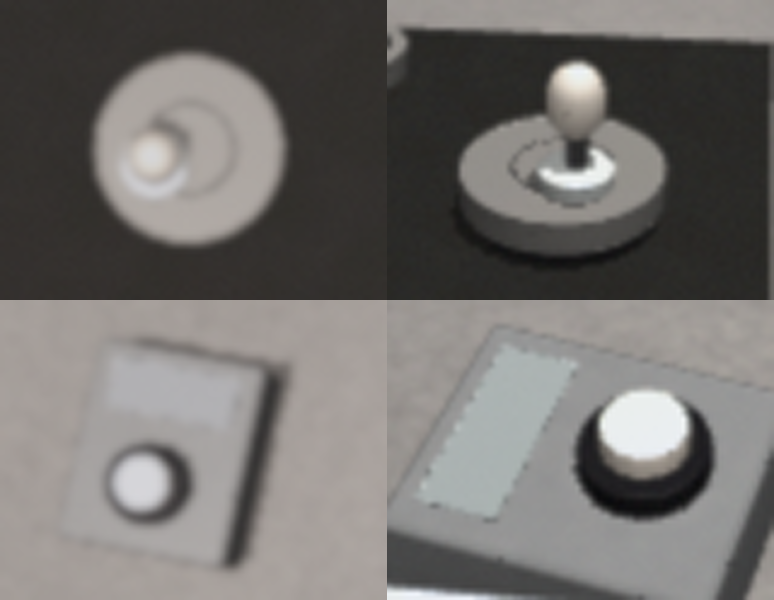

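Stub sits about 20 mm to +y and 8 mm to −x of the ring centre, so the push direction nearly matches the tool's y axis. The plan is to straddle the foot loosely and push with one pad. First I go above it.

play_rows --pt "41 -43 0 0 64" --pt "82 -87 0 0 64" --pt "123 -131 0 0 64" --pt "164 -175 0 0 64" --pt "205 -219 0 0 64" --pt "246 -262 0 0 64" --pt "287 -306 0 0 64" --pt "328 -350 0 0 64"

```text
t: 1.1
position: [0.3987, -0.1955, 0.3038]
ee_rot: [3.11, 0.439, -0.0]
contact_force: [-0.0, 0.0, 0.2]
gripper_width: 0.064
```

play_rows --pt "41 -43 0 0 64" --pt "82 -87 0 0 64" --pt "123 -131 0 0 64" --pt "160 -171 0 0 64" --pt "160 -171 20 0 64" --pt "160 -171 40 0 64" --pt "160 -171 40 0 64" --pt "160 -171 40 0 64"

```text
t: 2.1
position: [0.5048, 0.0112, 0.2644]
ee_rot: [3.111, 0.439, 0.001]
contact_force: [0.4, 0.7, -1.1]
gripper_width: 0.0636
```

```bash
python3 - <<'E'
from h import *
s=arm.sense(); print(s["t"],s["position"],s["ee_rot"],s["gripper_width"]); c=eyes.calibration("wrist"); snap("wrist","w1.png"); print(c["rvec"],c["tvec"])
print(proj(c,[[.512,-.008,.032],[.504,.012,.034],[.504,.012,.084]]))
E
```

```text
2.1 [0.50480749 0.01116549 0.26444362] [3.11054809e+00 4.39203709e-01 8.25507740e-04] 0.06363551657126801
[-2.32103649  1.74790079  0.24922394] [-0.12786484  0.44318856  0.47777779]
[[276.29065637 178.31847457]
 [256.51652233 180.68828337]
 [256.45809196 193.32117095]]
```

View pics/w1.png

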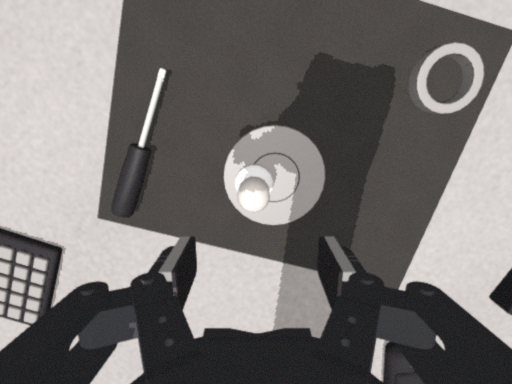

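Wrist view: disc about (275,175), ring about (277,177), foot about (254,182), bulb about (253,194), fingers at (180,265) and (338,265). Next, a finer measurement.

```bash
python3 - <<'E'
from h import *
a=cv2.imread("pics/w1.png"); c=eyes.calibration("wrist")
f=cv2.resize(a[115:235,215:335],(600,600),interpolation=cv2.INTER_CUBIC)
# predicted outlines, disc centre guess refined by contour
g=cv2.cvtColor(a,cv2.COLOR_BGR2GRAY)
for thr in (75,90):
    m=(g[118:232,215:335]>thr).astype(np.uint8)
    n,l,s,cc=cv2.connectedComponentsWithStats(m); i=1+np.argmax(s[1:,4])
    h=cv2.convexHull(cv2.findContours((l==i).astype(np.uint8),0,1)[0][0]); e=cv2.fitEllipse(h)
    print(thr,s[i],np.array(e[0])+[215,118],e[1],ray(c,np.array(e[0])+[215,118],.032))
P=ray(c,np.array(e[0])+[215,118],.032)
t=np.linspace(0,2*np.pi,73)
def circ(p,r,col):
    q=(proj(c,np.c_[p[0]+r*np.cos(t),p[1]+r*np.sin(t),0*t+p[2]])-[215,115]+.5)*5
    cv2.polylines(f,[q.astype(int)],True,col,1)
circ(P,.055,(0,0,255)); circ(P,.026,(0,255,0))
cv2.imwrite("pics/w1c.png",f)
E
```

```text
75 [    0     0   111   114 10158] [246.28925323 174.92940521] (122.08772277832031, 157.6255340576172) [0.50691212 0.02418546 0.032     ]
90 [   8    7  102  101 8051] [273.57546997 174.98359299] (99.78887939453125, 102.51737976074219) [ 0.51500133 -0.00419061  0.032     ]
```

View pics/w1c.png

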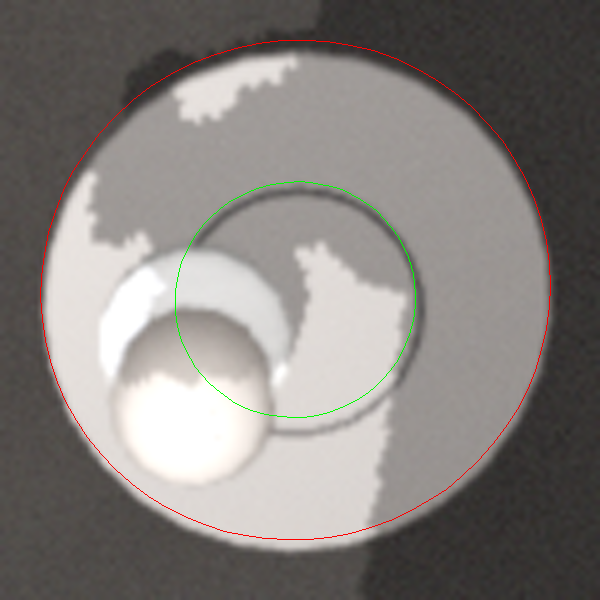

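```bash
cat >> h.py <<'E'
def rel(c,ring,foot,zf=.044):
    s=arm.sense(); R=cv2.Rodrigues(s["ee_rot"])[0]
    r=ray(c,ring,.032); f=ray(c,foot,zf); d=r-f; d[2]=0
    print("ring",r,"foot",f,"push world",d,np.hypot(*d[:2])); print("push tool mm",1000*R.T@d,"deg off +y",np.degrees(np.arctan2((R.T@d)[0],(R.T@d)[1])))
    print("foot from tcp, tool mm",1000*R.T@(f-s["position"]))
E
python3 - <<'E'
from h import *
c=eyes.calibration("wrist"); rel(c,(274.4,176.7),(253.8,183.2))
b=(253.6-.0,114+0); 
# bulb centre check
print(ray(c,((193+.5)/5+214.5,(397+.5)/5+114.5),.086))
# button triangulation
ct,cs=eyes.calibration("top"),eyes.calibration("side")
for z in (.05,.055,.06,.065): print(z,ray(ct,(114,199.6),z),ray(cs,(238.1,310.4),z))
print(np.array(proj(c,[[0.505,.012,.19]])))
E
```

```text
ring [ 0.51343327 -0.00560268  0.032     ] foot [0.50316554 0.01455499 0.044     ] push world [ 0.01026772 -0.02015767  0.        ] 0.022622060504364026
push tool mm [4.28689719e+00 2.22121544e+01 1.82422033e-02] deg off +y 10.923652945085859
foot from tcp, tool mm [ -1.06421088  -3.9021015  220.73766548]
[0.50334422 0.01474203 0.086     ]
0.05 [0.48780326 0.38282078 0.05      ] [0.49045802 0.36635243 0.05      ]
0.055 [0.48739244 0.3812012  0.055     ] [0.48965989 0.37101029 0.055     ]
0.06 [0.48698162 0.37958162 0.06      ] [0.48886175 0.37566814 0.06      ]
0.065 [0.4865708  0.37796203 0.065     ] [0.48806362 0.380326   0.065     ]
[[256.54120209 243.85012087]]
```

```bash
python3 - <<'E'
from h import *
c=eyes.calibration("wrist"); s=arm.sense(); R=cv2.Rodrigues(s["ee_rot"])[0]
print(arm.finger_overhang)
for z in (60,66,73,80):
    print(z,proj(c,[s["position"]+R@(np.array([x,y,z])/1000) for x in(11,-11) for y in (-31.8,31.8)]).round(1).tolist())
a=cv2.imread("pics/w1.png"); f=cv2.resize(cv2.convertScaleAbs(a[220:320,155:355],alpha=2,beta=20),(800,400),interpolation=2)
cv2.imwrite("pics/w1f.png",f)
E
```

```text
0.0726
60 [[194.1, 237.1], [322.3, 237.0], [196.8, 276.1], [319.6, 276.1]]
66 [[196.6, 232.2], [319.7, 232.2], [199.0, 270.0], [317.2, 270.0]]
73 [[199.2, 227.0], [317.0, 226.9], [201.4, 263.4], [314.7, 263.3]]
80 [[201.6, 222.2], [314.5, 222.1], [203.7, 257.3], [312.4, 257.3]]
```

View pics/w1f.png

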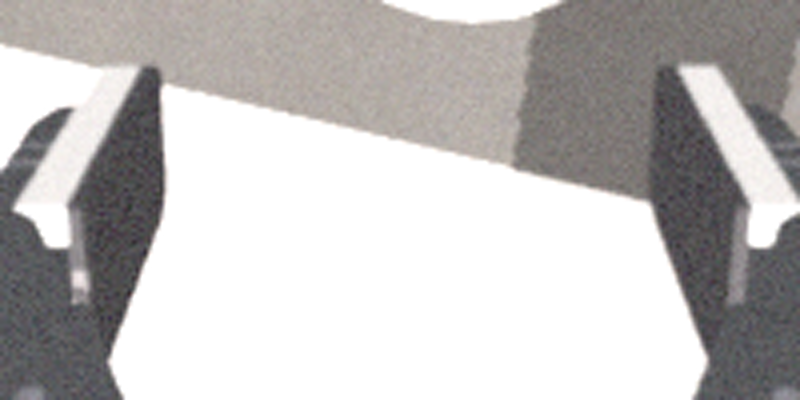

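At 64 mm opening the tips sit about 10 mm further back than the quoted overhang. That would leave the body too close to the bulb, so I use a 48 mm opening, turn −11° and come down to just above the bulb to check.

play_rows --pt "-1 -4 0 -6 48" --pt "-1 -4 10 -11 48" --pt "-1 -4 25 -11 48" --pt "-1 -4 40 -11 48" --pt "-1 -4 55 -11 48" --pt "-1 -4 70 -11 48" --pt "-1 -4 70 -11 48" --pt "-1 -4 70 -11 48"

```text
t: 3.15
position: [0.5028, 0.015, 0.1941]
ee_rot: [-3.054, -0.736, -0.001]
contact_force: [0.2, -0.3, 0.6]
gripper_width: 0.048
```

```bash
python3 - <<'E'
from h import *
s=arm.sense(); print(s["t"],s["position"],s["gripper_width"],s["contact_force"]); c=eyes.calibration("wrist"); a=snap("wrist","w2.png")[:,:,::-1]; b=snap("side","s2.png")[:,:,::-1]
R=cv2.Rodrigues(s["ee_rot"])[0]
print(proj(c,[s["position"]+R@(np.array([x,y,z])/1000) for z in(66,70,73) for x in(11,-11) for y in (-24,24)]).round(1).tolist())
cv2.imwrite("pics/v2.png",np.hstack([cv2.convertScaleAbs(a,alpha=1.3),cv2.resize(b[135:235,200:300],(384,384),interpolation=2)])[:, :])
im=cv2.imread("pics/v2.png"); cv2.imwrite("pics/v2.png",im[:,100:])
E
```

```text
3.15 [0.50279259 0.01496928 0.19409166] 0.04797904777422167 [ 0.1555994  -0.29635389  0.59244156]
[[211.8, 232.5], [304.7, 232.4], [213.6, 270.2], [302.8, 270.2], [212.9, 229.4], [303.5, 229.4], [214.6, 266.4], [301.7, 266.4], [213.7, 227.2], [302.6, 227.2], [215.4, 263.6], [300.9, 263.6]]
```

View pics/v2.png

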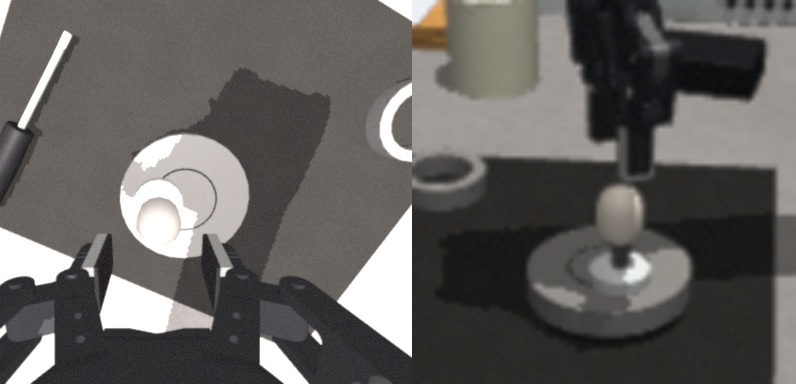

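Bulb (258,218) sits centred between the tips (212 and 303). Now a slow descent to TCP z ≈ 0.108.

play_rows --pt "0 0 15 0 48" --pt "0 0 30 0 48" --pt "0 0 45 0 48" --pt "0 0 58 0 48" --pt "0 0 68 0 48" --pt "0 0 76 0 48" --pt "0 0 82 0 48" --pt "0 0 86 0 48"

```text
t: 4.25
position: [0.5026, 0.0148, 0.1077]
ee_rot: [3.054, 0.736, 0.0]
contact_force: [0.8, -0.4, -0.2]
gripper_width: 0.0478
```

```bash
python3 - <<'E'
from h import *
s=arm.sense(); print(s["t"],s["position"],s["gripper_width"],s["contact_force"]); c=eyes.calibration("wrist"); a=snap("wrist","w3.png")[:,:,::-1]; b=snap("side","s3.png")[:,:,::-1]
cv2.imwrite("pics/v3.png",np.hstack([cv2.convertScaleAbs(a[:,64:448],alpha=1.3),cv2.resize(b[150:235,205:290],(384,384),interpolation=2)]))
E
```

```text
4.25 [0.50262179 0.01484238 0.10768955] 0.04783159529973183 [ 0.76788369 -0.37025784 -0.16879547]
```

View pics/v3.png

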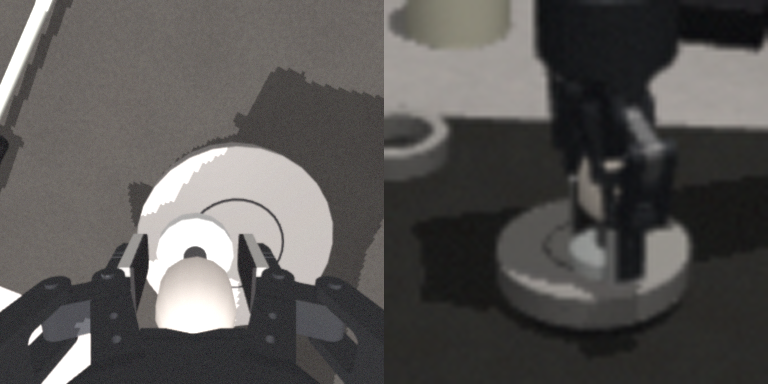

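The foot is upright between the pads: foot at columns 156–235, tips at 146 and 239. The gap on the pushing side is about 5 mm. Pushing slowly along +y.

play_rows --pt "0 1.5 0 0 48" --pt "0 3 0 0 48" --pt "0 4 0 0 48" --pt "0 5 0 0 48" --pt "0 6 0 0 48" --pt "0 7.5 0 0 48" --pt "0 9 0 0 48" --pt "0 11 0 0 48"

```text
t: 5.35
position: [0.5076, 0.0051, 0.1079]
ee_rot: [-3.054, -0.736, 0.0]
contact_force: [-0.6, 1.0, 1.1]
gripper_width: 0.0482
```

play_rows --pt "0 1.5 0 0 48" --pt "0 3 0 0 48" --pt "0 4.5 0 0 48" --pt "0 6 0 0 48" --pt "0 7.5 0 0 48" --pt "0 8.5 0 0 48" --pt "0 9 0 0 48" --pt "0 9 0 0 48"

```text
t: 6.35
position: [0.5117, -0.003, 0.1079]
ee_rot: [3.054, 0.736, 0.0]
contact_force: [-0.4, 1.7, 2.0]
gripper_width: 0.0483
```

```bash
python3 - <<'E'
from h import *
s=arm.sense(); print(s["t"],s["position"],s["gripper_width"],s["contact_force"]); c=eyes.calibration("wrist"); a=snap("wrist","w4.png")[:,:,::-1]
f=cv2.resize(cv2.convertScaleAbs(a[180:330,150:350],alpha=1.2),(800,600),interpolation=2)
R=cv2.Rodrigues(s["ee_rot"])[0]; print("ring rel tcp tool", 1000*R.T@(np.array([.5134,-.0056,.032])-s["position"]))
t=np.linspace(0,2*np.pi,73)
for p,r,col in (((.5134,-.0056,.032),.026,(0,255,0)),(tuple(s["position"][:2]+(R@[0,-.0039,0])[:2])+(.044,),.02,(0,0,255))):
    q=(proj(c,np.c_[p[0]+r*np.cos(t),p[1]+r*np.sin(t),0*t+p[2]])-[150,180]+.5)*4
    cv2.polylines(f,[q.astype(int)],True,col,1)
cv2.imwrite("pics/w4c.png",f)
E
```

```text
6.35 [ 0.51167886 -0.00300565  0.10790619] 0.04828635158850037 [-0.43583195  1.65706216  1.98518907]
ring rel tcp tool [ 0.35262172  3.08220974 75.90664487]
```

View pics/w4c.png

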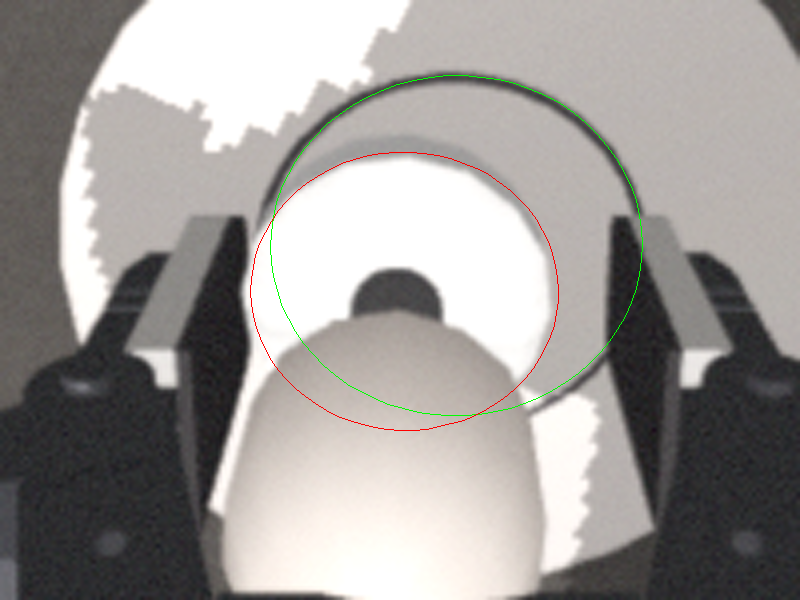

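The foot edge spans 243–553 and the ring about 265–638 in the crop. The foot needs about 7 mm more along +y and nothing along x.

play_rows --pt "0 1 0 0 48" --pt "0 2.3 0 0 48" --pt "0 3.6 0 0 48" --pt "0 4.9 0 0 48" --pt "0 6 0 0 48" --pt "0 6.7 0 0 48" --pt "0 7 0 0 48" --pt "0 7 0 0 48"

```text
t: 7.4
position: [0.5148, -0.0092, 0.1079]
ee_rot: [3.054, 0.736, -0.0]
contact_force: [-1.0, 2.0, 2.0]
gripper_width: 0.048
```

play_rows --pt "0 -1 0 0 48" --pt "0 -2 0 0 48" --pt "0 -3 0 0 48" --pt "0 -3 0 0 48"

```text
t: 7.9
position: [0.5134, -0.0066, 0.1079]
ee_rot: [3.054, 0.736, -0.0]
contact_force: [-0.5, -0.2, -0.1]
gripper_width: 0.0479
```

```bash
python3 - <<'E'
from h import *
s=arm.sense(); print(s["t"],s["position"],s["gripper_width"],s["contact_force"]); c=eyes.calibration("wrist"); a=snap("wrist","w5.png")[:,:,::-1]
f=cv2.resize(cv2.convertScaleAbs(a[180:330,150:350],alpha=1.2),(800,600),interpolation=2)
t=np.linspace(0,2*np.pi,73)
for p,r,col in (((.5134,-.0056,.032),.026,(0,255,0)),((.5134,-.0056,.044),.02,(0,0,255))):
    q=(proj(c,np.c_[p[0]+r*np.cos(t),p[1]+r*np.sin(t),0*t+p[2]])-[150,180]+.5)*4
    cv2.polylines(f,[q.astype(int)],True,col,1)
cv2.imwrite("pics/w5c.png",f)
E
```

```text
7.9 [ 0.51341721 -0.00663621  0.10786266] 0.04786346387712537 [-0.46213772 -0.20402599 -0.07686905]
```

View pics/w5c.png

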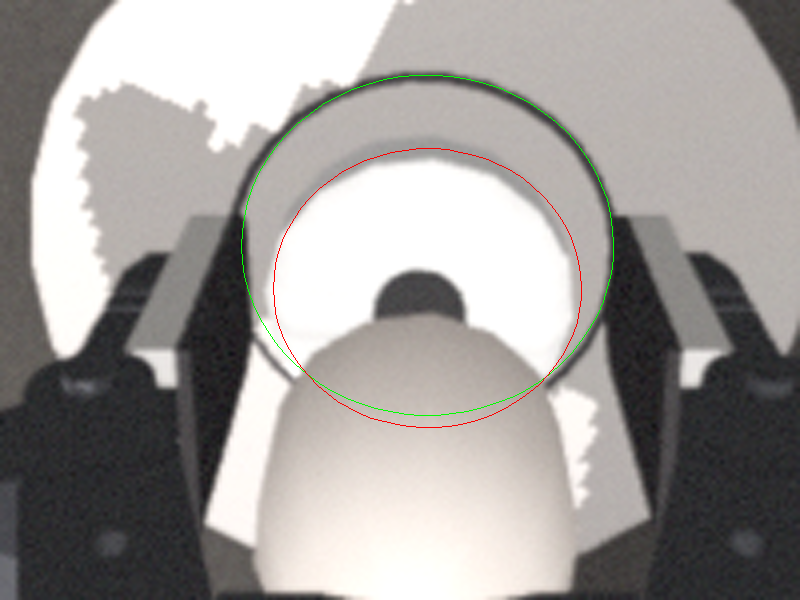

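Foot spans 265–575 and the ring 238–612, so the antenna is centred within about 1.5 mm and upright. I rise straight up, then cross to the button.

play_rows --pt "0 0 -2 0 50" --pt "0 0 -8 0 52" --pt "0 0 -18 0 52" --pt "0 0 -34 0 52" --pt "0 0 -55 0 52" --pt "0 0 -80 0 52" --pt "0 0 -105 0 52" --pt "0 0 -130 0 52"

```text
t: 8.95
position: [0.5136, -0.0063, 0.2399]
ee_rot: [3.053, 0.736, 0.002]
contact_force: [0.4, -0.1, 0.3]
gripper_width: 0.0521
```

play_rows --pt "22 -51 0 0 0" --pt "44 -102 0 0 0" --pt "66 -153 0 0 0" --pt "88 -204 0 0 0" --pt "109 -255 0 0 0" --pt "131 -306 0 0 0" --pt "153 -355 0 0 0" --pt "153 -355 0 0 0"

```text
t: 9.95
position: [0.4849, 0.3848, 0.2392]
ee_rot: [-3.047, -0.748, 0.0]
contact_force: [0.1, -0.5, 0.1]
gripper_width: -0.0001
```

```bash
python3 - <<'E'
from h import *
s=arm.sense(); print(s["t"],s["position"],s["gripper_width"],s["contact_force"]); c=eyes.calibration("wrist"); a=snap("wrist","w6.png")[:,:,::-1]; b=snap("top","t6.png")[:,:,::-1]
print(proj(c,[[.4875,.379,.0625]]), proj(c,s["position"]+[0,0,-.073]))
cv2.imwrite("pics/v6.png",np.hstack([cv2.convertScaleAbs(a[:,64:448],alpha=1.2),cv2.resize(b[160:222,222:284],(384,384),interpolation=2)]))
E
```

```text
9.95 [0.48494476 0.38483044 0.23918128] -0.00010226461536575386 [ 0.10236901 -0.45139182  0.14209352]
[[265.6280386  194.62713483]] [[258.76145427 245.91007993]]
```

View pics/v6.png

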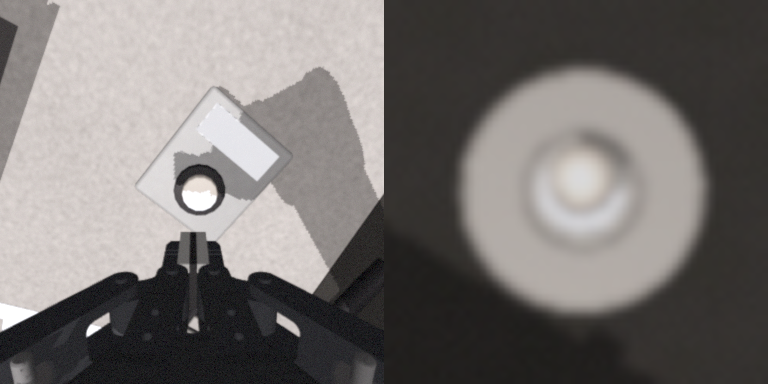

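Top view shows the antenna upright and centred in the ring. Button is at (263,193), 1–3 px from the prediction. The arm was still settling, so I descend part way and recheck.

play_rows --pt "0 0 15 0 0" --pt "0 0 35 0 0" --pt "0 0 55 0 0" --pt "0 0 70 0 0" --pt "0 0 80 0 0" --pt "0 0 80 0 0" --pt "0 0 80 0 0" --pt "0 0 80 0 0"

```text
t: 11.05
position: [0.4883, 0.3796, 0.1586]
ee_rot: [-3.054, -0.736, -0.002]
contact_force: [-0.4, -0.5, 0.1]
gripper_width: 0.0001
```

```bash
python3 - <<'E'
from h import *
s=arm.sense(); print(s["t"],s["position"],s["contact_force"]); c=eyes.calibration("wrist"); a=snap("wrist","w7.png")[:,:,::-1]
print(proj(c,[[.4875,.379,.0625]]))
g=cv2.cvtColor(a,cv2.COLOR_BGR2GRAY)[120:240,200:320]
n,l,st,cc=cv2.connectedComponentsWithStats((g<60).astype(np.uint8))
for i in range(1,n):
    if st[i,4]>100: print("dark",st[i][:2]+[200,120],st[i][2:])
R=cv2.Rodrigues(s["ee_rot"])[0]
for z in (.047,.0625): print((1000*R.T@(ray(c,(259,190),z)-s["position"])).round(1))
cv2.imwrite("pics/w7c.png",cv2.resize(a[120:260,180:340],(640,560)))
E
```

```text
11.05 [0.4882809  0.3795787  0.15860428] [-0.3771329  -0.47107953  0.09831346]
[[258.28422443 230.85273351]]
dark [219 186] [  72   54 1528]
[ 21.3   0.7 111.6]
[25.6  0.6 96.1]
```

View pics/w7c.png

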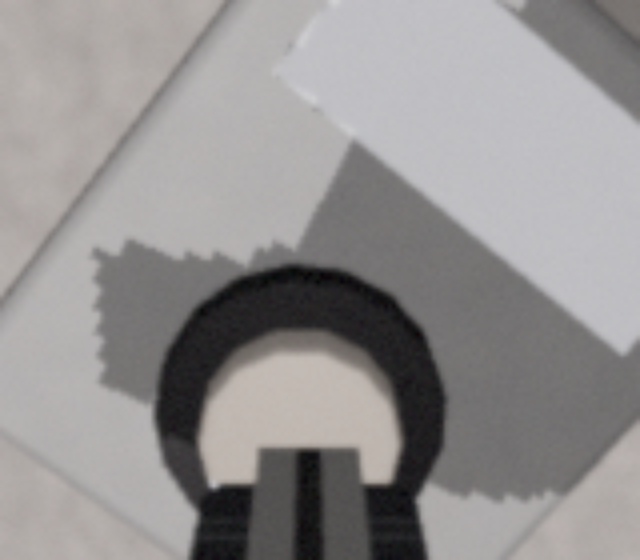

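play_rows --pt "0 -2 8 0 0" --pt "0 -2 14 0 0" --pt "0 -2 19 0 0" --pt "0 -2 22 0 0" --pt "0 -2 24 0 0" --pt "0 -2 25.5 0 0" --pt "0 -2 27 0 0" --pt "0 -2 27 0 0"

```text
t: 12.1
position: [0.4868, 0.381, 0.1335]
ee_rot: [3.052, 0.735, -0.0]
contact_force: [-5.9, -6.5, 18.9]
gripper_width: -0.0001
```

```bash
python3 - <<'E'
from h import *
s=arm.sense(); print(s["t"],s["position"],s["contact_force"]); a=snap("wrist","w8.png")[:,:,::-1]; b=snap("side","s8.png")[:,:,::-1]; s=arm.sense(); print(s["position"],s["contact_force"])
cv2.imwrite("pics/v8.png",np.hstack([cv2.resize(a[160:280,196:316],(390,390)),cv2.resize(b[272:342,190:260],(390,390),interpolation=2)]))
E
```

```text
12.1 [0.48684001 0.38102884 0.13350934] [-5.93585864 -6.45179397 18.8835072 ]
[0.48683659 0.38098854 0.13348951] [-6.0896143  -6.11266306 17.68505734]
```

Force is well past the 5 N needed to hold the button down, which suggests it has bottomed out. I'll check by backing off in small steps: a sprung button should show about 5 N over roughly 6 mm.

play_rows --pt "0 0 -2.5 0 0" --pt "0 0 -2.5 0 0"

```text
t: 12.45
position: [0.4869, 0.3809, 0.1339]
ee_rot: [3.054, 0.736, -0.0]
contact_force: [-2.2, -1.1, 3.6]
gripper_width: 0.0002
```

play_rows --pt "0 0 -2 0 0" --pt "0 0 -2 0 0"

```text
t: 12.7
position: [0.487, 0.381, 0.1354]
ee_rot: [3.054, 0.736, -0.0]
contact_force: [-2.2, -1.6, 3.2]
gripper_width: 0.0
```

play_rows --pt "0 0 -2 0 0" --pt "0 0 -2 0 0"

```text
t: 12.95
position: [0.4872, 0.3811, 0.1373]
ee_rot: [-3.054, -0.736, -0.0]
contact_force: [-2.0, -1.6, 2.3]
gripper_width: 0.0
```

play_rows --pt "0 0 -2 0 0" --pt "0 0 -2 0 0"

```text
t: 13.2
position: [0.4873, 0.3811, 0.1394]
ee_rot: [-3.054, -0.736, -0.001]
contact_force: [-1.3, -0.5, 1.9]
gripper_width: 0.0
```

play_rows --pt "0 0 -2 0 0" --pt "0 0 -2 0 0"

```text
t: 13.45
position: [0.4874, 0.3809, 0.1413]
ee_rot: [-3.054, -0.736, -0.001]
contact_force: [0.1, 0.3, -0.8]
gripper_width: 0.0003
```

The spring signature is clear: hard stop at z 0.1335, then soft for about 6 mm, then free near 0.140. So the button was fully pressed and has been released. Now I rise and do a final check by numbers, since no more pictures can be viewed.

play_rows --pt "0 0 -10 0 0" --pt "0 0 -25 0 0" --pt "0 0 -45 0 0" --pt "0 0 -65 0 0" --pt "0 0 -80 0 0" --pt "0 0 -80 0 0" --pt "0 0 -80 0 0"

```text
t: 14.32
position: [0.487, 0.3806, 0.2208]
ee_rot: [3.054, 0.735, -0.001]
contact_force: [-0.2, -0.1, 0.0]
gripper_width: 0.0001
```

```bash
python3 - <<'E'
from h import *
s=arm.sense(); print(s["t"],s["position"],s["contact_force"]); b=snap("top","t9.png").astype(int); d=snap("side","s9.png").astype(int)
p=cv2.imread("pics/t6.png")[:,:,::-1].astype(int)
def bulb(im): 
    g=im[160:222,222:284].mean(2); m=g>185; y,x=np.nonzero(m); return x.mean()+222,y.mean()+160,m.sum()
print("bulb before/after",bulb(p),bulb(b))
o=cv2.imread("pics/side0.png")[:,:,::-1].astype(int)
for nm,(x0,y0,x1,y1) in dict(coupler=(160,222,182,255),driver=(205,236,292,258),numpad=(315,275,390,322),tape=(192,172,222,192),mug=(205,124,236,162),button=(222,298,256,330),mouse=(312,158,352,178),brick=(248,138,294,162)).items():
    print(nm,np.abs(d-o)[y0:y1,x0:x1].mean().round(1))
E
```

```text
14.325 [0.48695919 0.38061758 0.2208443 ] [-0.2029212  -0.1109979   0.00938766]
bulb before/after (np.float64(252.85087719298247), np.float64(191.03508771929825), np.int64(114)) (np.float64(252.85087719298247), np.float64(191.03508771929825), np.int64(114))
coupler 1.4
driver 17.2
numpad 1.8
tape 25.6
mug 87.9
button 21.6
mouse 3.9
brick 22.2
```

```bash
python3 -c "
from cell import arm
print(arm.hand_in())"
```

```text
the job is handed in; nothing more can be done
None
```

I centred the antenna in the ring, pressed the button fully and released it, then handed the job in at about 14.3 s of robot time. No verdict came back.

**Antenna:** I straddled the foot loosely with the fingers 48 mm apart and pushed it about 22 mm with one pad, with the measured force at or below about 3 N. The close-up then showed it upright and about 1.5 mm off centre at most. The final top view showed the bulb at exactly the same pixel as before the button press.

**Button:** I pressed it with the fingers shut until it hit a hard stop at about 19 N. Backing off, the force stayed soft for about 6 mm and then fell to zero, so it went fully down and came up again.

**Checks that fell short:**
- **Fingertips:** at partial opening they sat several mm further back than the quoted 73 mm, so I used a narrower opening and came down further.
- **Bystanders:** in the side view, the coupler, numpad and mouse areas barely changed. The driver, tape, mug, brick and button areas did change. I put that down to the arm standing in front of them, but the 12-picture limit kept me from looking. No unexpected force was felt on the way.

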